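# Hang the model crane's jib level on its pivot bolt

### The job

Hang the crane jib on the mast's pivot bolt by the one of its five holes at which it hangs level with its steel slugs just as they lie, slid fully home against the washer, and leave it hanging there on its own. How high the bolt is clamped in its slot has not been measured, so find it by a light touch and never force the jib or the bolt; do not touch the slugs, and leave the other things on the bench alone.

Things in the scene. Friction and masses are not known exactly. Their poses are not given: they have to be found in the camera images.
- jib: Jib of a school model crane: open-topped plywood trough, 337 mm long (y), 38 mm wide outside (x), standing on its flat underside (z up). Origin: centre of the underside. 0.180 kg empty, its own centre of mass at y = 0; 0.540 kg with its slugs. Five like holes, 11.5 mm wide, run along x through both 4 mm cheeks. Alike from both sides: it may go on the bolt either way round.
- jib_top (a point): Middle of the jib's top, 96 mm above its underside, 34 mm above the holes' axes; axes as the jib's. From y = -70 to +70 mm the cheeks are plain and this high: the place to grip, from above across both cheeks (38 mm). Beyond, the jib is 48 mm high.
- jib_floor (a point): Middle of the jib's inner floor, 5 mm above its underside; axes as the jib's. Three bays on the floor, centred at y = -148.5, 0 and +148.5 mm, each hold one steel slug. The middle slug's top stays about 10 mm or more below the holes.
- hole_1 (a point): Pivot hole 1 of the jib: the point on the hole's axis midway between the two cheeks, at jib y = -44 mm, z = 62 mm. Its axes are the jib's.
- hole_2 (a point): Pivot hole 2 of the jib: the point on the hole's axis midway between the two cheeks, at jib y = -22 mm, z = 62 mm. Its axes are the jib's.
- hole_3 (a point): Pivot hole 3 of the jib: the point on the hole's axis midway between the two cheeks, at jib y = 0 mm, z = 62 mm. Its axes are the jib's.
- hole_4 (a point): Pivot hole 4 of the jib: the point on the hole's axis midway between the two cheeks, at jib y = 22 mm, z = 62 mm. Its axes are the jib's.
- hole_5 (a point): Pivot hole 5 of the jib: the point on the hole's axis midway between the two cheeks, at jib y = 44 mm, z = 62 mm. Its axes are the jib's.
- slug_short: Short slug, 8.3 mm high, 0.040 kg: offcut of round steel bar, 28 mm diameter, standing upright in one of the jib's three bays with about 1 mm of play; origin at the centre of its underside, z up its axis. Which slug is in which bay changes from time to time.
- slug_medium: Medium slug, 24.8 mm high, 0.120 kg: offcut of round steel bar, 28 mm diameter, standing upright in one of the jib's three bays with about 1 mm of play; origin at the centre of its underside, z up its axis. Which slug is in which bay changes from time to time.
- slug_tall: Tall slug, 41.4 mm high, 0.200 kg: offcut of round steel bar, 28 mm diameter, standing upright in one of the jib's three bays with about 1 mm of play; origin at the centre of its underside, z up its axis. Which slug is in which bay changes from time to time.
- stand: The crane's mast, screwed to the bench: round MDF base (160 mm wide, 12 mm thick), origin at the centre of its underside, z up; on it an MDF upright at x = 0, 14 mm thick, 50 mm wide, 200 mm high, with a vertical slot. A level steel pivot bolt clamped in the slot points along -x at y = 0. Its axis is anywhere from 150 to 182 mm above the bench: not measured. It does not move under load.
- under_bolt (a point): Point on the bench below where the jib's middle is when fully home: stand x = -84 mm, y = 0; axes as the stand's. Bolt above it: spacer sleeve 13 mm thick out to a washer (18 mm wide, face at stand x = -65 mm), then 60 mm of bare shank, 8 mm thick, to the blunt tip, slightly chamfered, at stand x = -125 mm. Over about 30 N spoils the plywood or the bolt's clamp.
- screwdriver: Bystander: screwdriver lying on the bench, about 200 mm long, origin under its middle, x along it.
- syringe: Bystander: empty plastic syringe lying on the bench, about 165 mm long along its x, 36 mm wide, origin under its barrel.
- tin: Bystander: open steel tin of nuts, 76 mm diameter, 70 mm high, origin at the centre of its underside.
Things that resemble listed ones, but are neither listed nor needed, are in the scene too. Leave any purple look-alike of the slug_medium alone.

How it is judged:
By the outcome, as a careful person would: the job done as asked, in the order asked, and still so for the second after the job is handed in, with the robot touching nothing.
It also fails if it takes over 56 s, if anything falls off the work surface, if the arm or the gripper's body presses on something with over 40 N, if the wrist force passes 120 N, or if a joint passes its speed limit or range.

### The arm

A 7-joint arm with a two-finger parallel gripper is mounted at the origin on the work surface. World frame = base frame: x ahead of the robot, y to its left, z up, the work surface at z = 0. Lengths are in m, angles in rad, forces in N, time in s.
With the tool pointing down it reaches from about 0.425 to 0.875 m from the base axis. Payload 4.7 kg.
Tool frame: the origin (TCP) lies midway between the tips of the shut fingers; the grasp point (between the pads) lies 19 mm behind it; z points along the fingers, y is the direction in which the jaws open and shut (so a half turn about z gives the same grasp; the last joint's range is limited). The gripper opens to 87 mm and grips with 3 to 60 N. Pads are 19 mm wide; open, the fingers measure 117 mm over their backs; the gripper's body (75 mm by 190 mm) begins 51 mm behind the grasp point.
Start: joints at [1.251, 0.321, -0.07, 1.45, 0.023, 1.371, -0.057], TCP at [0.213, -0.614, 0.223] pointing down, gripper open.
Joint ranges: [-2.86, 2.86], [-0.3, 2.09], [-1.38, 1.24], [0.06, 2.45], [-1.56, 4.7], [0.09, 2.05], [-2.69, 2.69]. Speed limits (rad/s): [2.57, 2.57, 3.14, 3.14, 3.14, 3.14, 3.14].

### API

Orientations are given as a rotation vector (axis times angle).
In Python, from bench import get_state, eyes, job gives the robot as it stands. The module is installed in compiled form; this text tells all that it offers.
- The arm moves only by the shell command python3 -m jog 'ROWS' [FORCE]. ROWS is JSON, a list that holds one entry, the list of rows, each a list of 5 numbers: the opening, from 0 (shut) to 1 (fully open), then the shift along the tool's x, y, z in units of 40 mm (1.0 is 40 mm), then the turn about the tool's z in units of 5 degrees (1.0 is 5 degrees). In form: [[[jaw, dx, dy, dz, turn], ...]]. A call has 1 to 10 rows; each row shifts and turns the commanded pose from where the row before left it, along the tool's axes as they then stand; what a row does not reach is not made up. A row lasts 1/8 s, in which the tool goes at most 62.5 mm and 10.7 degrees, less where a joint would pass 70% of its speed; a pose out of reach is approached as far as the arm can. A call is refused whole if a number of a shift passes 1 or a number of a turn 1, either way. A call with a gripper value outside its range is refused whole. The fingers move at their own pace and stop on an object; FORCE is the grip in N (left out, the last holds). Time passes only in rows, so rows that do not move let the fingers close. It gives the time, the measured TCP pose, the force and the opening at its end, in the units of the state.
- get_state(): the state, without advancing time (a new reading comes with each control period).
- eyes.get_image(name): name is "scene" or "top" or "wrist"; returns (picture, depth): 384x512x3 uint8, red, green, blue; 384x512 float32, m along the optical axis (not along the pixel's ray), 0 where there is no reading.
- eyes.camera_params(name): a dict with "camera_matrix" (3x3 intrinsics, pixels), "k1" (the pictures are not rectified: a ray, as slopes to the right and down, at radius r is drawn at 1 + k1 r^2 times it, then the intrinsics apply), "pose" (4x4, takes a point from camera to world coordinates); the wrist camera has in their place "mount" (4x4, takes a point from camera to tool coordinates, whose origin is the TCP and whose axes are the flange's). Camera axes: x right, y down, z forward; pixel columns grow to the right and rows downward; lengths in m; the calibration is good to about 2 mm. A picture is of the moment at which its call begins: read the wrist's pose just before it. camera_params takes no time and is no camera call.
- job.close_job(): hands the job in, once; it reports no verdict.
The state is a dict: "time": time; "joint_positions": joint angles; "qd": joint speeds; "joint_torque": joint torques, N m; "position": TCP position; "tool_rot": TCP orientation; "ft_force": force on the tool from outside, world axes, zero at the start; "torque": the same for the moment, N m; "grip_width": opening from 0.0 (shut) to 1.0 (fully open).
Only numpy, scipy, OpenCV 4.12 (cv2) and the standard library are available. Lean on these libraries where they do the work, as an engineer would, in place of code of your own. Each camera call takes 0.05 s, during which the arm holds its last target. There are 200 camera calls.

## Working session

There is one attempt and no reset: what is moved stays moved. The work goes in short steps, Python scripts to look and compute and a shell command to move; the robot and the scene stay as the last step left them, time stands still between calls to the robot, and variables do not carry over. Pictures are saved under pics/ and viewed, about 8 in all and at most 12, crops included, and the job is handed in when it is done.

```bash
mkdir -p pics; cat > h.py <<'E'
import numpy as np,cv2
from bench import get_state,eyes,job
from scipy.spatial.transform import Rotation as R
def pose(name):
    p=eyes.camera_params(name)
    if 'pose' in p: return np.array(p['pose'])
    s=get_state();T=np.eye(4);T[:3,:3]=R.from_rotvec(s['tool_rot']).as_matrix();T[:3,3]=s['position']
    return T@np.array(p['mount'])
def grab(name,tag):
    T=pose(name);im,d=eyes.get_image(name)
    np.savez('pics/%s.npz'%tag,im=im,d=d,T=T,K=np.array(eyes.camera_params(name)['camera_matrix']),k1=eyes.camera_params(name)['k1'])
    cv2.imwrite('pics/%s.png'%tag,im[:,:,::-1]);return im,d
def load(tag): return np.load('pics/%s.npz'%tag)
def rays(D,uv):
    K=D['K'];uv=np.atleast_2d(np.array(uv,float))
    k=np.array([float(D['k1']),0,0,0,0])
    return cv2.undistortPoints(uv.reshape(-1,1,2),K,k).reshape(-1,2)
def pix2w(D,uv,depth=None,z=None):
    r=rays(D,uv);r=np.c_[r,np.ones(len(r))];T=D['T']
    w=r@T[:3,:3].T
    if z is not None: s=(z-T[2,3])/w[:,2]
    else: s=np.array([D['d'][int(round(v)),int(round(u))] for u,v in np.atleast_2d(uv)]) if depth is None else depth
    return w*np.reshape(s,(-1,1))+T[:3,3]
def cloud(D):
    h,w=D['d'].shape;u,v=np.meshgrid(np.arange(w),np.arange(h))
    return pix2w(D,np.c_[u.ravel(),v.ravel()],depth=D['d'].ravel()).reshape(h,w,3)
E
python3 - <<'E'
from h import *
a,_=grab('scene','s0');b,_=grab('top','t0')
s=get_state();print(s['position'],s['tool_rot'],s['ft_force'],s['time'])
for n in('scene','top'):print(pose(n).round(3).tolist(),eyes.camera_params(n)['camera_matrix'],eyes.camera_params(n)['k1'])
print(eyes.camera_params('wrist'))
E
```

```text
[ 0.21277784 -0.61367597  0.22159272] [-3.09630458e+00 -5.21744657e-01  5.50688724e-04] [-0.08377785  0.01217155  0.27391926] 0.1
[[0.841, 0.314, -0.44, 0.862], [0.54, -0.486, 0.687, -0.585], [0.002, -0.815, -0.579, 0.477], [0.0, 0.0, 0.0, 1.0]] [[350.57592641   0.         254.53218011]
 [  0.         350.57592641 195.45067181]
 [  0.           0.           1.        ]] 0.01466666916614719
[[-0.005, -0.988, 0.155, 0.443], [-1.0, 0.004, -0.009, -0.085], [0.008, -0.155, -0.988, 0.821], [0.0, 0.0, 0.0, 1.0]] [[366.44681897   0.         259.70017246]
 [  0.         366.44681897 193.51408362]
 [  0.           0.           1.        ]] -0.059036038731643974
{'camera_matrix': array([[329.36048518,   0.        , 261.78984837],
       [  0.        , 329.36048518, 189.1793079 ],
       [  0.        ,   0.        ,   1.        ]]), 'k1': -0.013698624670379593, 'mount': array([[ 7.34411776e-04, -9.56432509e-01, -2.91952594e-01,
         8.06072297e-02],
       [ 9.99999729e-01,  6.86434605e-04,  2.66766615e-04,
         3.49145916e-04],
       [-5.47378991e-05, -2.91952711e-01,  9.56432753e-01,
        -1.63752504e-01],
       [ 0.00000000e+00,  0.00000000e+00,  0.00000000e+00,
         1.00000000e+00]])}
```

View pics/s0.png

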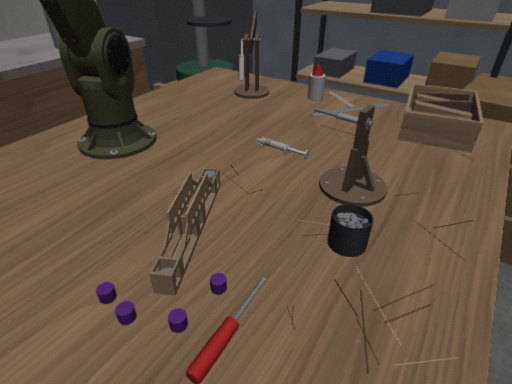

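View pics/t0.png

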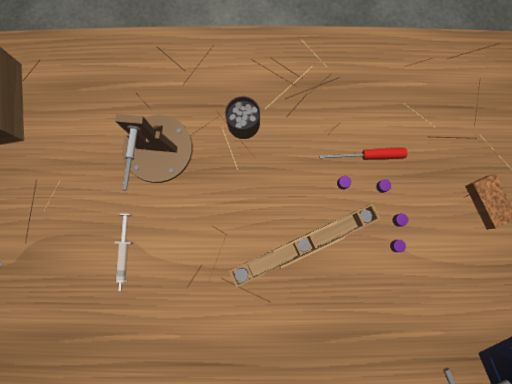

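The top view shows the jib with slugs at about (241,275), (305,245) and (367,215). The stand base is at (160,148) with its bolt running from (133,128) to (125,188). The syringe is at (122,250), the tin at (243,117), and the purple look-alikes at about (345,182) and (400,220).

```bash
python3 - <<'E'
from h import *
D=load('t0');C=cloud(D);im=D['im']
for n,(u,v) in dict(sA=(241,275),sB=(305,245),sC=(367,215)).items():
    p=C[v-3:v+4,u-3:u+4].reshape(-1,3);print(n,np.median(p,0).round(4),p[:,2].std().round(4))
# jib cheeks tops: z 0.085..0.105 in ROI
def sel(x0,x1,y0,y1,zl,zh,C):
    m=(C[...,2]>zl)&(C[...,2]<zh);r=np.zeros_like(m);r[y0:y1,x0:x1]=1;return C[m&r]
def fit(P):
    r=cv2.minAreaRect((P[:,:2]*1000).astype(np.float32));return len(P),r,np.median(P[:,2])
print('top',fit(sel(225,385,200,290,.088,.103,C)))
print('low',fit(sel(225,385,200,290,.03,.055,C)))
B=sel(90,200,90,200,.006,.02,C);print('base',fit(B),B.mean(0))
bo=sel(118,140,110,195,.14,.2,C);print('bolt',len(bo));
up=sel(100,200,100,160,.19,.21,C);print('up',fit(up) if len(up)>3 else 0)
for v in range(130,192,4):
    row=C[v,115:140];i=np.argmax(row[:,2]);print(v,115+i,row[i].round(4), (row[:,2]>.14).sum())
c=im[90:300,90:400,::-1];c=cv2.resize(c,None,fx=2.58,fy=2.58,interpolation=cv2.INTER_CUBIC);cv2.imwrite('pics/c0.png',c)
S=load('s0')
c=np.hstack([cv2.resize(S['im'][90:210,300:400,::-1],(400,480),interpolation=2),cv2.resize(S['im'][165:295,145:235,::-1],(332,480),interpolation=2)]);cv2.imwrite('pics/c1.png',c)
E
```

```text
sA [ 0.3935 -0.0522  0.047 ] 0.1095
sB [ 0.4549 -0.1907  0.0141] 0.0013
sC [ 0.5184 -0.3254  0.0307] 0.0015
top (315, ((455.5674133300781, -186.7451171875), (38.27960205078125, 139.84503173828125), 24.413625717163086), np.float64(0.09657071976231335))
low (857, ((455.6720886230469, -187.37936401367188), (38.62563705444336, 338.9242858886719), 24.464067459106445), np.float64(0.04770126870192992))
base (2497, ((674.4772338867188, 139.79476928710938), (151.58926391601562, 158.0745086669922), 44.72100830078125), np.float64(0.012691266142190516)) [0.66493244 0.1304266  0.01267622]
bolt 586
up (269, ((676.2132568359375, 142.8365936279297), (49.95233154296875, 15.460257530212402), 83.83349609375), np.float64(0.20015898517939845))
130 131 [0.6637 0.1464 0.1753] 15
134 131 [0.6563 0.1463 0.1743] 8
138 132 [0.6479 0.1432 0.1766] 7
142 129 [0.6402 0.1482 0.1769] 7
146 133 [ 0.443  -0.0847  0.8212] 8
150 129 [0.6255 0.148  0.1752] 7
154 130 [0.6179 0.1456 0.1756] 8
158 129 [0.6109 0.1477 0.1736] 7
162 128 [0.6036 0.1494 0.1729] 5
166 126 [0.5962 0.1529 0.1724] 4
170 125 [0.5883 0.1536 0.1744] 5
174 125 [0.5811 0.1534 0.1738] 5
178 125 [0.5738 0.1532 0.1733] 4
182 125 [0.5663 0.1525 0.174 ] 5
186 123 [0.5588 0.1555 0.1747] 5
190 124 [0.5526 0.1558 0.1679] 2
```

View pics/c0.png

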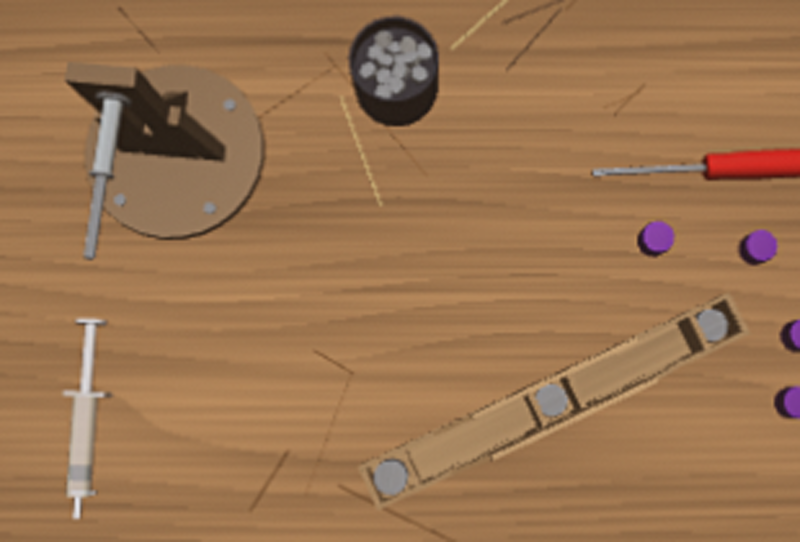

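View pics/c1.png

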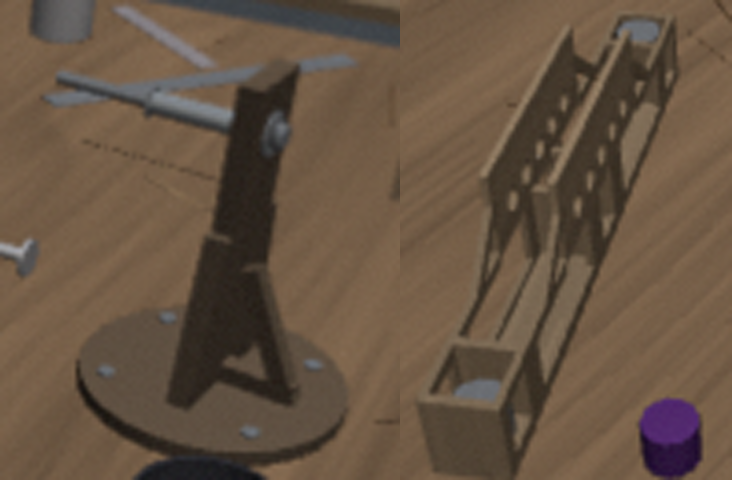

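The slug tops above the floor measure about 42 mm at the left end A (tall), 9 mm in the middle (short) and 26 mm at the right end C (medium). The centre of mass is therefore 22 mm from the middle toward A, so with jib y pointing C→A it is hole 4.

Candidates for confusion:
- **Jib:** only the one at top (305,245) fits. The purple pieces are not involved.
- **Bolt:** the stand at (160,148) is the only one with a bolt. The post cluster at scene (252,60) is not it.

First I'll touch the bolt lightly with shut fingers, taking a wrist view on the way.

```bash
cat >> h.py <<'E'
def plan(xyz,yaw_y,n):
    """rows to bring TCP to xyz with tool-y heading yaw_y (deg); shifts in axes at row start, then turn"""
    s=get_state();Rm=R.from_rotvec(s['tool_rot']).as_matrix();p=np.array(s['position'])
    cur=np.degrees(np.arctan2(Rm[1,1],Rm[0,1]));dw=(yaw_y-cur+180)%360-180
    turn=-dw/n/5;d=(np.array(xyz)-p)/n
    print('t',s['time'],'cur',p.round(4),'yaw',round(cur,2),'tilt',Rm[:,2].round(4),'F',np.round(s['ft_force'],2),'w',round(s['grip_width'],3))
    out=[]
    for i in range(n):
        t=Rm.T@d/0.04;out.append([0]+[round(float(x),2) for x in t]+[round(float(turn),3)])
        Rm=Rm@R.from_euler('z',turn*5,degrees=True).as_matrix()
    for k in range(0,n,10): print(str([out[k:k+10]]).replace(' ',''))
E
python3 - <<'E'
from h import *
plan([.565,.06,.29],-6.2,20)
D=load('t0');C=cloud(D)
# base circle fit, bolt line
m=np.zeros(C.shape[:2],bool);m[105:190,125:200]=1
P=C[m&(C[...,2]>.17)&(C[...,0]<.66)];print('boltpts',len(P))
vx=cv2.fitLine(P[:,:2].astype(np.float32),2,0,.001,.001).ravel();print(vx,np.degrees(np.arctan2(vx[1],vx[0])))
E
```

```text
t 0.1 cur [ 0.2128 -0.6137  0.2216] yaw -70.87 tilt [-6.0e-04  1.6e-03 -1.0e+00] F [-0.08  0.01  0.27] w 1.0
[[[0,0.69,-0.65,-0.08,-0.647],[0,0.73,-0.61,-0.08,-0.647],[0,0.76,-0.57,-0.08,-0.647],[0,0.79,-0.53,-0.08,-0.647],[0,0.82,-0.48,-0.08,-0.647],[0,0.85,-0.43,-0.08,-0.647],[0,0.87,-0.38,-0.08,-0.647],[0,0.89,-0.33,-0.08,-0.647],[0,0.91,-0.28,-0.08,-0.647],[0,0.92,-0.23,-0.08,-0.647]]]
[[[0,0.93,-0.18,-0.08,-0.647],[0,0.94,-0.13,-0.08,-0.647],[0,0.95,-0.07,-0.08,-0.647],[0,0.95,-0.02,-0.08,-0.647],[0,0.95,0.03,-0.08,-0.647],[0,0.95,0.09,-0.08,-0.647],[0,0.94,0.14,-0.08,-0.647],[0,0.93,0.19,-0.08,-0.647],[0,0.92,0.24,-0.08,-0.647],[0,0.9,0.3,-0.08,-0.647]]]
boltpts 311
[0.636383   0.7713733  0.6022229  0.12698285] 50.477367
```

```bash
python3 -m jog '[[[0,0.69,-0.65,-0.08,-0.65],[0,0.73,-0.61,-0.08,-0.65],[0,0.76,-0.57,-0.08,-0.65],[0,0.79,-0.53,-0.08,-0.65],[0,0.82,-0.48,-0.08,-0.65],[0,0.85,-0.43,-0.08,-0.65],[0,0.87,-0.38,-0.08,-0.65],[0,0.89,-0.33,-0.08,-0.65],[0,0.91,-0.28,-0.08,-0.65],[0,0.92,-0.23,-0.08,-0.65]]]' 20
python3 -m jog '[[[0,0.93,-0.18,-0.08,-0.65],[0,0.94,-0.13,-0.08,-0.65],[0,0.95,-0.07,-0.08,-0.65],[0,0.95,-0.02,-0.08,-0.65],[0,0.95,0.03,-0.08,-0.65],[0,0.95,0.09,-0.08,-0.65],[0,0.94,0.14,-0.08,-0.65],[0,0.93,0.19,-0.08,-0.65],[0,0.92,0.24,-0.08,-0.65],[0,0.9,0.3,-0.08,-0.65]]]'
python3 -m jog '[[[0,0,0,0,0],[0,0,0,0,0]]]'
python3 - <<'E'
from h import *
grab('wrist','w1')
plan([.565,.155,.20],-6.2,3)
E
```

```text
time: 1.35
position: [0.3904, -0.2751, 0.2548]
tool_rot: [2.825, 1.373, 0.0]
ft_force: [1.4, -0.1, -0.2]
grip_width: 0.026
time: 2.6
position: [0.5642, 0.0627, 0.2869]
tool_rot: [2.329, 2.109, 0.0]
ft_force: [0.2, -0.4, -0.7]
grip_width: 0.007
time: 2.85
position: [0.5636, 0.0603, 0.2863]
tool_rot: [-2.332, -2.105, 0.001]
ft_force: [-0.3, -0.5, 0.7]
grip_width: 0.004
t 2.9 cur [0.5636 0.0595 0.2863] yaw -5.92 tilt [-6.e-04 -9.e-04 -1.e+00] F [ 0.26  0.41 -0.17] w 0.006
[[[0,0.79,-0.07,0.72,0.018],[0,0.79,-0.07,0.72,0.018],[0,0.79,-0.07,0.72,0.018]]]
```

View pics/w1.png

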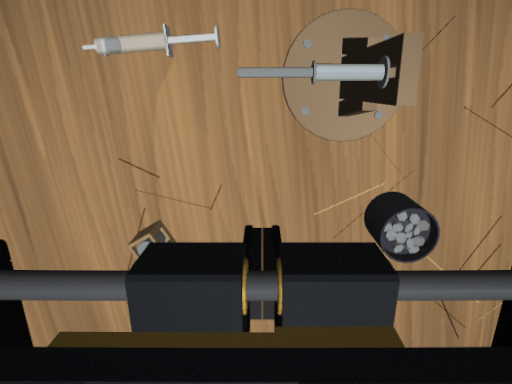

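The wrist view shows the shank's tip at (238,72), the washer at about (313,72), and the sleeve running to (385,72). The syringe and tin are clear.

```bash
python3 - <<'E'
from h import *
D=load('w1');C=cloud(D);g=D['im'][...,:].astype(int)
for u in range(236,320,6):
    c=C[62:84,u]; m=(c[:,2]>.14)&(c[:,2]<.2)
    v=np.where(m)[0]+62
    if len(v): print(u,v[0],v[-1],c[m].mean(0).round(4),c[m][:,2].max().round(4))
m=(C[...,2]>.14)&(C[...,2]<.2);m[:62]=0;m[84:]=0
cols=[u for u in range(242,308) if m[:,u].any()];cc=[np.where(m[:,u])[0].mean() for u in cols]
k=np.polyfit(cols,cc,1);print(k, 'tipcol',min(np.where(m[:,225:320].any(0))[0])+225)
for z in (.165,.170,.175):
  w=pix2w(D,[[237.5,np.polyval(k,237.5)],[305,np.polyval(k,305)]],z=z);print(z,w.round(4).tolist(),np.degrees(np.arctan2(*(w[1]-w[0])[[1,0]])))
E
python3 -m jog '[[[0,0.79,-0.07,0.5,0],[0,0.79,-0.07,0.5,0],[0,0.79,-0.07,0.5,0],[0,0,0,0,0]]]'
python3 -m jog '[[[0,0,0,0,0],[0,0,0,0,0]]]'
```

```text
242 67 77 [0.5576 0.1544 0.173 ] 0.174
248 67 77 [0.5624 0.1538 0.1727] 0.1746
254 67 77 [0.5671 0.1533 0.1729] 0.174
260 67 77 [0.5719 0.1529 0.173 ] 0.1746
266 67 77 [0.5766 0.1524 0.173 ] 0.1739
272 67 77 [0.5813 0.1519 0.1729] 0.1748
278 67 77 [0.5861 0.1514 0.173 ] 0.1749
284 67 77 [0.5908 0.1509 0.1729] 0.1744
290 67 77 [0.5956 0.1505 0.1729] 0.1747
296 67 77 [0.6003 0.15   0.1729] 0.175
302 67 77 [0.6051 0.1495 0.1728] 0.1743
308 67 77 [0.6098 0.149  0.1731] 0.1749
314 62 82 [0.6138 0.1482 0.1775] 0.1807
[1.54472393e-04 7.19606276e+01] tipcol 237
0.165 [[0.5535, 0.1551, 0.165], [0.6084, 0.1495, 0.165]] -5.795156652912607
0.17 [[0.5539, 0.1548, 0.17], [0.6078, 0.1494, 0.17]] -5.795156652912625
0.175 [[0.5542, 0.1546, 0.175], [0.6072, 0.1492, 0.175]] -5.795156652912631
time: 3.4
position: [0.5634, 0.1569, 0.225]
tool_rot: [-2.328, -2.107, 0.004]
ft_force: [0.3, -0.0, 0.1]
grip_width: 0.006
time: 3.65
position: [0.5661, 0.1534, 0.2273]
tool_rot: [2.334, 2.1, 0.001]
ft_force: [0.5, 0.7, 0.1]
grip_width: 0.007
```

```bash
cat > ok.py <<'E'
import sys
from h import *
s=get_state();f=np.array(s['ft_force']);lim=float(sys.argv[1])
print('CHK t%.2f'%s['time'],np.round(s['position'],4),'F',f.round(2),'M',np.round(s['torque'],2),'w',round(s['grip_width'],3))
sys.exit(bool(np.linalg.norm(f)>lim))
E
q(){ :; }
python3 -m jog '[[[0,0,0,0.4,0],[0,0,0,0.4,0],[0,0,0,0.25,0],[0,0,0,0,0]]]' >/dev/null; python3 ok.py 2.5 &&
python3 -m jog '[[[0,0,0,0.04,0],[0,0,0,0,0]]]'>/dev/null; python3 ok.py 2.5 &&
python3 -m jog '[[[0,0,0,0.04,0],[0,0,0,0,0]]]'>/dev/null; python3 ok.py 2.5 &&
python3 -m jog '[[[0,0,0,0.03,0],[0,0,0,0,0]]]'>/dev/null; python3 ok.py 2.5 &&
python3 -m jog '[[[0,0,0,0.03,0],[0,0,0,0,0]]]'>/dev/null; python3 ok.py 2.5 &&
python3 -m jog '[[[0,0,0,0.03,0],[0,0,0,0,0]]]'>/dev/null; python3 ok.py 2.5 &&
python3 -m jog '[[[0,0,0,0.03,0],[0,0,0,0,0]]]'>/dev/null; python3 ok.py 2.5
```

```text
CHK t4.15 [0.5644 0.1551 0.1831] F [0.04 0.09 0.59] M [-0.01 -0.09 -0.02] w 0.007
CHK t4.40 [0.5655 0.1555 0.1833] F [ 0.88 -0.28  0.2 ] M [-0.04 -0.11 -0.03] w 0.004
CHK t4.65 [0.5653 0.1553 0.1814] F [-0.06  0.16 -0.29] M [-0.02 -0.08  0.02] w 0.005
CHK t4.90 [0.5652 0.1553 0.18  ] F [0.25 0.27 0.64] M [-0.04 -0.15  0.01] w 0.006
CHK t5.15 [0.5652 0.1553 0.1788] F [-0.11 -0.22 -0.02] M [-0.09 -0.1   0.01] w 0.007
CHK t5.40 [0.5652 0.1553 0.1776] F [-0.21  0.28 -0.22] M [-0.   -0.1   0.01] w 0.005
CHK t5.65 [0.5651 0.1553 0.1764] F [0.65 0.19 0.55] M [ 0.   -0.06 -0.01] w 0.004
```

```bash
python3 -m jog '[[[0,0,0,0.025,0],[0,0,0,0,0]]]'>/dev/null; python3 ok.py 2 &&
python3 -m jog '[[[0,0,0,0.025,0],[0,0,0,0,0]]]'>/dev/null; python3 ok.py 2 &&
python3 -m jog '[[[0,0,0,0.025,0],[0,0,0,0,0]]]'>/dev/null; python3 ok.py 2 &&
python3 -m jog '[[[0,0,0,0.025,0],[0,0,0,0,0]]]'>/dev/null; python3 ok.py 2 &&
python3 -m jog '[[[0,0,0,0.025,0],[0,0,0,0,0]]]'>/dev/null; python3 ok.py 2 &&
python3 -m jog '[[[0,0,0,0.025,0],[0,0,0,0,0]]]'>/dev/null; python3 ok.py 2
```

```text
CHK t5.90 [0.5652 0.1553 0.1754] F [-0.43  0.05  0.34] M [-0.03 -0.03  0.  ] w 0.009
CHK t6.15 [0.5652 0.1553 0.1744] F [ 0.58  0.57 -0.28] M [ 0.02 -0.07  0.  ] w 0.004
CHK t6.40 [0.5652 0.1553 0.1734] F [-0.35 -0.22  0.31] M [-0.03 -0.05  0.07] w 0.007
CHK t6.65 [0.5653 0.1554 0.1727] F [0.31 0.12 1.25] M [-0.04 -0.04 -0.02] w 0.007
CHK t6.90 [0.5654 0.1554 0.1723] F [-1.71  0.31  5.34] M [-0.15  0.29  0.02] w 0.005
CHK t6.90 [0.5654 0.1554 0.1723] F [-1.71  0.31  5.34] M [-0.15  0.29  0.02] w 0.005
```

Contact came at TCP z ≈ 0.1728, so the bolt axis is at about 0.169. Next I'll back off and go to the jib.

```bash
python3 -m jog '[[[0,0,0,-0.5,0],[0,0,0,-0.8,0],[0,0,0,0,0]]]'
python3 -c "
from h import *
plan([.4465,-.167,.22],24.4,10)"
```

```text
time: 7.28
position: [0.567, 0.1563, 0.2271]
tool_rot: [2.33, 2.103, 0.008]
ft_force: [0.0, 0.3, 0.8]
grip_width: 0.007
t 7.275 cur [0.567  0.1563 0.2271] yaw -5.87 tilt [ 0.0057  0.0012 -1.    ] F [0.05 0.27 0.82] w 0.007
[[[0,-0.83,-0.22,0.02,-0.605],[0,-0.82,-0.26,0.02,-0.605],[0,-0.81,-0.3,0.02,-0.605],[0,-0.79,-0.35,0.02,-0.605],[0,-0.77,-0.39,0.02,-0.605],[0,-0.75,-0.43,0.02,-0.605],[0,-0.73,-0.47,0.02,-0.605],[0,-0.7,-0.5,0.02,-0.605],[0,-0.67,-0.54,0.02,-0.605],[0,-0.64,-0.58,0.02,-0.605]]]
```

```bash
python3 -m jog '[[[0.4,-0.83,-0.22,0.02,-0.6],[0.6,-0.82,-0.26,0.02,-0.6],[0.75,-0.81,-0.3,0.02,-0.6],[0.75,-0.79,-0.35,0.02,-0.6],[0.75,-0.77,-0.39,0.02,-0.6],[0.75,-0.75,-0.43,0.02,-0.6],[0.75,-0.73,-0.47,0.02,-0.6],[0.75,-0.7,-0.5,0.02,-0.6],[0.75,-0.67,-0.54,0.02,-0.6],[0.75,-0.64,-0.58,0.02,-0.6]]]'
python3 -m jog '[[[0.75,0,0,0,0],[0.75,0,0,0,0]]]' >/dev/null
python3 - <<'E'
from h import *
grab('wrist','w2');D=load('w2');C=cloud(D)
m=(C[...,2]>.085)&(C[...,2]<.105)&(abs(C[...,0]-.455)<.1)&(abs(C[...,1]+.19)<.12)
P=C[m];print(len(P),np.median(P[:,2]),cv2.minAreaRect((P[:,:2]*1000).astype(np.float32)))
m=(C[...,2]>.04)&(C[...,2]<.055)&(abs(C[...,0]-.44)<.15)&(abs(C[...,1]+.15)<.2)
P=C[m];print(len(P),np.median(P[:,2]),cv2.minAreaRect((P[:,:2]*1000).astype(np.float32)))
plan([.4465,-.167,.12],24.4,4)
E
```

```text
time: 8.52
position: [0.4429, -0.1685, 0.2154]
tool_rot: [-1.706, -2.638, 0.0]
ft_force: [-0.1, -0.4, 0.1]
grip_width: 0.746
1433 0.09756599444169956 ((456.60247802734375, -187.53042602539062), (38.115196228027344, 139.19818115234375), 24.552371978759766)
3039 0.04891015989825098 ((456.63275146484375, -187.6912384033203), (38.184356689453125, 338.03192138671875), 24.52081298828125)
t 8.825 cur [ 0.4439 -0.1663  0.2155] yaw 24.2 tilt [ 1.e-04  4.e-04 -1.e+00] F [0.09 1.22 0.42] w 0.744
[[[0,-0.01,0.01,0.6,-0.01],[0,-0.01,0.01,0.6,-0.01],[0,-0.01,0.01,0.6,-0.01],[0,-0.01,0.01,0.6,-0.01]]]
```

View pics/w2.png

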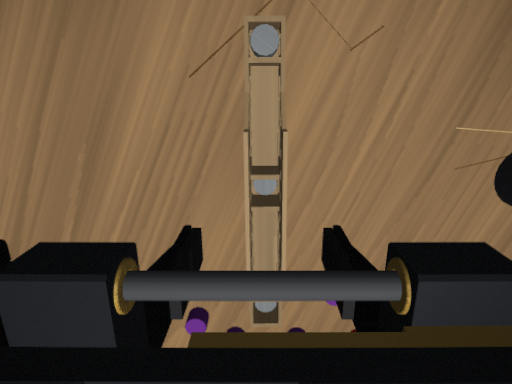

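The wrist view shows the jib with slugs at (264,40), (264,186) and (265,305). The fingers straddle it evenly at about x = 195 and 330.

```bash
python3 - <<'E'
from h import *
D=load('w2');C=cloud(D)
for u,v in((264,40),(264,186),(265,307)): print(np.median(C[v-3:v+4,u-3:u+4].reshape(-1,3),0).round(4))
plan([.4475,-.1676,.076],24.5,5)
E
python3 -m jog '[[[0.75,0.01,0.02,0.7,-0.01],[0.75,0.01,0.02,0.7,0],[0.75,0.0,0.02,0.7,0],[0.75,0,0.02,0.7,0],[0.75,0,0,0.5,0],[0.75,0,0,0,0],[0.75,0,0,0,0]]]'
python3 -c "
from h import *
plan([.4475,-.1676,.076],24.5,1)"
```

```text
[ 0.3953 -0.053   0.0479]
[ 0.4574 -0.1905  0.015 ]
[ 0.521  -0.3285  0.0313]
t 8.825 cur [ 0.4439 -0.1663  0.2155] yaw 24.2 tilt [ 1.e-04  4.e-04 -1.e+00] F [0.09 1.22 0.42] w 0.744
[[[0,-0.01,0.01,0.7,-0.012],[0,-0.01,0.01,0.7,-0.012],[0,-0.01,0.01,0.7,-0.012],[0,-0.01,0.01,0.7,-0.012],[0,-0.01,0.01,0.7,-0.012]]]
time: 9.7
position: [0.447, -0.165, 0.0844]
tool_rot: [1.705, 2.637, 0.001]
ft_force: [0.2, 0.2, 0.3]
grip_width: 0.752
t 9.7 cur [ 0.447  -0.165   0.0844] yaw 24.24 tilt [ 1.2e-03 -4.0e-04 -1.0e+00] F [0.17 0.17 0.28] w 0.752
[[[0,-0.06,-0.02,0.21,-0.051]]]
```

Slug heights are confirmed: tall at A, short in the middle, medium at C. I'll make a fine correction, then grip.

```bash
python3 -m jog '[[[0.75,-0.06,-0.02,0.21,-0.05],[0.75,0,0,0,0]]]' >/dev/null
python3 -m jog '[[[0.42,0,0,0,0],[0.42,0,0,0,0],[0.42,0,0,0,0],[0.3,0,0,0,0],[0.3,0,0,0,0],[0.3,0,0,0,0]]]' 25
python3 ok.py 10; python3 -c "
from h import *
plan([.4475,-.1676,.18],24.5,4)"
```

```text
time: 10.7
position: [0.4468, -0.168, 0.0753]
tool_rot: [1.701, 2.641, 0.0]
ft_force: [1.1, 0.6, 0.2]
grip_width: 0.432
CHK t10.70 [ 0.4468 -0.168   0.0753] F [1.09 0.63 0.16] M [ 0.09 -0.38 -0.03] w 0.432
t 10.7 cur [ 0.4468 -0.168   0.0753] yaw 24.44 tilt [ 6.e-04 -1.e-04 -1.e+00] F [1.09 0.63 0.16] w 0.432
[[[0,-0.0,0.01,-0.65,-0.003],[0,-0.0,0.01,-0.65,-0.003],[0,-0.0,0.01,-0.65,-0.003],[0,-0.0,0.01,-0.65,-0.003]]]
```

```bash
python3 -m jog '[[[0.3,0,0,-0.2,0],[0.3,0,0,-0.4,0],[0.3,0,0,0,0],[0.3,0,0,0,0]]]' >/dev/null; python3 ok.py 15 && python3 -m jog '[[[0.3,0,0,-0.4,0],[0.3,0,0,-0.6,0],[0.3,0,0,-0.6,0],[0.3,0,0,-0.4,0],[0.3,0,0,0,0],[0.3,0,0,0,0]]]'; python3 ok.py 15; python3 -c "
from h import *
plan([.5042,.1599,.182],-5.8,14)"
```

```text
CHK t11.20 [ 0.4462 -0.1681  0.0992] F [-0.05 -1.46 -6.43] M [ 0.01 -0.09  0.  ] w 0.436
time: 11.95
position: [0.4458, -0.1679, 0.1783]
tool_rot: [-1.7, -2.64, 0.001]
ft_force: [0.1, 0.6, -5.4]
grip_width: 0.431
CHK t11.95 [ 0.4458 -0.1679  0.1783] F [ 0.05  0.6  -5.37] M [ 0.01 -0.09 -0.01] w 0.431
t 11.95 cur [ 0.4458 -0.1679  0.1783] yaw 24.43 tilt [-1.4e-03  4.0e-04 -1.0e+00] F [ 0.05  0.6  -5.37] w 0.431
[[[0,0.49,0.34,-0.01,0.432],[0,0.5,0.32,-0.01,0.432],[0,0.51,0.3,-0.01,0.432],[0,0.52,0.28,-0.01,0.432],[0,0.53,0.26,-0.01,0.432],[0,0.54,0.24,-0.01,0.432],[0,0.55,0.22,-0.01,0.432],[0,0.56,0.2,-0.01,0.432],[0,0.57,0.18,-0.01,0.432],[0,0.57,0.15,-0.01,0.432]]]
[[[0,0.58,0.13,-0.01,0.432],[0,0.58,0.11,-0.01,0.432],[0,0.59,0.09,-0.01,0.432],[0,0.59,0.07,-0.01,0.432]]]
```

Measured weight is 5.4 N, matching 0.54 kg, with almost no moment: the grip is over the centre of mass, which fits hole 4.

```bash
python3 -m jog '[[[0.3,0.25,0.17,-0.01,0.22],[0.3,0.5,0.33,-0.01,0.43],[0.3,0.51,0.31,-0.01,0.43],[0.3,0.52,0.29,-0.01,0.43],[0.3,0.53,0.27,-0.01,0.43],[0.3,0.54,0.25,-0.01,0.43],[0.3,0.55,0.23,-0.01,0.43],[0.3,0.56,0.2,-0.01,0.43],[0.3,0.57,0.18,-0.01,0.43],[0.3,0.57,0.15,-0.01,0.43]]]' >/dev/null
python3 -m jog '[[[0.3,0.57,0.14,-0.01,0.43],[0.3,0.58,0.12,-0.01,0.43],[0.3,0.58,0.1,-0.01,0.43],[0.3,0.59,0.08,-0.01,0.43],[0.3,0.29,0.03,0,0.22],[0.3,0,0,0,0],[0.3,0,0,0,0]]]'
python3 - <<'E'
from h import *
grab('wrist','w3');grab('scene','s3')
plan([.5042,.1599,.182],-5.8,1)
S=load('s3')
cv2.imwrite('pics/c3.png',np.hstack([cv2.resize(load('w3')['im'][:,:,::-1],(400,300)),cv2.resize(S['im'][70:220,230:430,::-1],(400,300),interpolation=2)]))
E
```

```text
time: 14.08
position: [0.5029, 0.1586, 0.1839]
tool_rot: [-2.33, -2.107, 0.003]
ft_force: [-0.5, 0.1, -5.3]
grip_width: 0.438
t 14.175 cur [0.5032 0.1586 0.1843] yaw -5.79 tilt [-6.e-04 -8.e-04 -1.e+00] F [-0.47  0.23 -4.87] w 0.44
[[[0,0.04,0.02,0.06,0.002]]]
```

View pics/c3.png

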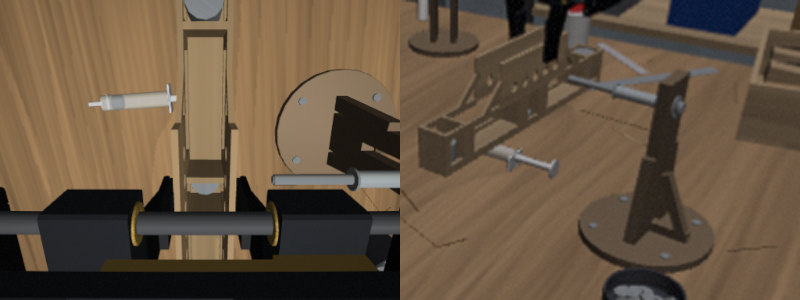

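The held jib runs vertically in the wrist view, with its high cheeks ending at about (180–235,125). The bolt tip is to its right at about (272,180).

```bash
python3 - <<'E'
from h import *
D=load('w3');C=cloud(D)
yaw=np.radians(-5.8);ex=np.array([-np.sin(yaw),np.cos(yaw)]);ey=np.array([np.cos(yaw),np.sin(yaw)])
p0=np.array([.5032,.1586])
X=(C[...,:2]-p0)@ex;Y=(C[...,:2]-p0)@ey;Z=C[...,2]
def rep(n,m): print(n,m.sum(),'x %.4f..%.4f'%(np.percentile(X[m],1),np.percentile(X[m],99)),'y %.4f..%.4f'%(np.percentile(Y[m],1),np.percentile(Y[m],99)),'z %.4f'%np.median(Z[m]),'maxx %.4f'%X[m].max())
near=(abs(Y)<.03)&(X>0.03)&(X<.2)
rep('top',near&(Z>.198)&(Z<.215)); rep('rim',near&(Z>.152)&(Z<.165))
b=(Y>.046)&(Y<.105)&(abs(X)<.03)&(Z>.16)&(Z<.18);rep('bolt',b)
for y0 in np.arange(.05,.1,.01):
    q=b&(abs(Y-y0)<.005);print(round(y0,3),X[q].mean().round(4) if q.any() else None)
v,u=np.where(near&(Z>.198)&(Z<.215));print('top edge rows',v.min(),v.max())
# rim end corner rows
q=near&(Z>.152)&(Z<.165);vv,uu=np.where(q);print(vv.min(),uu[vv==vv.min()])
for side in(-1,1):
    q=near&(Z>.152)&(Z<.165)&(Y*side>.013);r=np.polyfit(X[q],Y[q],1);print('rim slope deg',np.degrees(r[0]))
q=near&(Z>.152)&(Z<.165);print('rim z vs x slope',np.degrees(np.polyfit(X[q],Z[q],1)[0]))
E
```

```text
top 884 x 0.0303..0.0479 y -0.0192..0.0186 z 0.2060 maxx 0.0480
rim 3733 x 0.0366..0.1242 y -0.0190..0.0187 z 0.1576 maxx 0.1247
bolt 1318 x -0.0017..0.0054 y 0.0504..0.1043 z 0.1731 maxx 0.0059
0.05 0.0021
0.06 0.0025
0.07 0.0025
0.08 0.0025
0.09 0.0025
top edge rows 162 205
0 [225 226 227 228 229 230 231 232 233 235 236 237 238 239 240 241 242 243
 244 245 246 247 248 249 250 251 252 253 254 255 256 257 258 259 260 261
 262 263 264 265 266 267 268 269 270 271 272 273 274 275 276 277 278 279
 280 281 282 283 284 285 286 291 292 293 294 295 296 297 298]
rim slope deg -0.854615036691523
rim slope deg 0.8541586934360149
rim z vs x slope -2.35276347744177
```

The hole is 2.1 mm short of the bolt along tool x and about 1.9 mm high. I'll correct both, then advance with force gates.

```bash
sed 's/lim=float/f=f-[0,0,-5.3];lim=float/' ok.py > okj.py
python3 -m jog '[[[0.3,0.05,0,0.05,0],[0.3,0,0.3,0,0],[0.3,0,0.3,0,0],[0.3,0,0,0,0],[0.3,0,0,0,0]]]' >/dev/null; python3 okj.py 3 &&
python3 -m jog '[[[0.3,0,0.05,0,0],[0.3,0,0.05,0,0],[0.3,0,0,0,0]]]' >/dev/null; python3 okj.py 3 &&
python3 -m jog '[[[0.3,0,0.04,0,0],[0.3,0,0.04,0,0],[0.3,0,0,0,0]]]' >/dev/null; python3 okj.py 3 &&
python3 -m jog '[[[0.3,0,0.04,0,0],[0.3,0,0.04,0,0],[0.3,0,0,0,0]]]' >/dev/null; python3 okj.py 3 &&
python3 -m jog '[[[0.3,0,0.04,0,0],[0.3,0,0.04,0,0],[0.3,0,0,0,0]]]' >/dev/null; python3 okj.py 3 &&
python3 -m jog '[[[0.3,0,0.04,0,0],[0.3,0,0.04,0,0],[0.3,0,0,0,0]]]' >/dev/null; python3 okj.py 3
```

```text
CHK t14.80 [0.5272 0.1595 0.1825] F [ 0.51  0.69 -0.58] M [-0.09 -0.   -0.  ] w 0.439
CHK t15.18 [0.5315 0.1588 0.1828] F [-0.02 -0.18 -0.12] M [-0.04 -0.1   0.01] w 0.435
CHK t15.55 [0.5347 0.1585 0.1827] F [ 0.31 -0.73  0.47] M [ 0.01 -0.09 -0.04] w 0.437
CHK t15.93 [0.5379 0.1579 0.1826] F [ 0.24 -1.02 -0.19] M [-0.16 -0.15 -0.01] w 0.437
CHK t16.30 [0.5411 0.1577 0.1826] F [-0.12 -0.84  0.09] M [-0.32 -0.12 -0.01] w 0.436
CHK t16.68 [0.5443 0.1574 0.1826] F [-0.89 -1.63 -1.3 ] M [-0.39  0.02 -0.05] w 0.437
```

The front cheek is on the bolt with about 1.6 N of sideways load toward −y. I'll ease that way and go on.

```bash

python3 -m jog '[[[0.3,-0.02,0,0,0],[0.3,0,0,0,0]]]' >/dev/null; python3 okj.py 3 &&
python3 -m jog '[[[0.3,0,0.08,0,0],[0.3,0,0.08,0,0],[0.3,0,0,0,0]]]' >/dev/null; python3 okj.py 3 &&
python3 -m jog '[[[0.3,0,0.08,0,0],[0.3,0,0.08,0,0],[0.3,0,0,0,0]]]' >/dev/null; python3 okj.py 3 &&
python3 -m jog '[[[0.3,0,0.06,0,0],[0.3,0,0.06,0,0],[0.3,0,0,0,0]]]' >/dev/null; python3 okj.py 3
```

```text
CHK t16.93 [0.5442 0.157  0.1828] F [-0.72 -0.31 -0.93] M [-0.17 -0.1  -0.04] w 0.436
CHK t17.30 [0.551  0.1562 0.1829] F [-0.16 -0.6  -1.04] M [-0.06 -0.22 -0.01] w 0.435
CHK t17.68 [0.5572 0.1556 0.1828] F [ 0.46 -0.3  -0.09] M [-0.1  -0.09 -0.02] w 0.43
CHK t18.05 [0.5618 0.155  0.1827] F [ 0.04 -0.42  0.15] M [ 0.01 -0.08  0.04] w 0.432
```

```bash

python3 -m jog '[[[0.3,0,0.06,0,0],[0.3,0,0.06,0,0],[0.3,0,0,0,0]]]' >/dev/null; python3 okj.py 3 &&
python3 -m jog '[[[0.3,0,0.04,0,0],[0.3,0,0.04,0,0],[0.3,0,0,0,0]]]' >/dev/null; python3 okj.py 3 &&
python3 -m jog '[[[0.3,0,0.04,0,0],[0.3,0,0.04,0,0],[0.3,0,0,0,0]]]' >/dev/null; python3 okj.py 3 &&
python3 -m jog '[[[0.3,0,0.04,0,0],[0.3,0,0.04,0,0],[0.3,0,0,0,0]]]' >/dev/null; python3 okj.py 3 &&
python3 -m jog '[[[0.3,0,0.06,0,0],[0.3,0,0.06,0,0],[0.3,0,0,0,0]]]' >/dev/null; python3 okj.py 3 &&
python3 -m jog '[[[0.3,0,0.06,0,0],[0.3,0,0.06,0,0],[0.3,0,0,0,0]]]' >/dev/null; python3 okj.py 3
```

```text
CHK t18.43 [0.5666 0.1545 0.1827] F [ 0.4  -0.01 -0.26] M [-0.04 -0.09 -0.03] w 0.434
CHK t18.80 [0.5697 0.1542 0.1827] F [ 0.6   0.31 -0.4 ] M [-0.05 -0.12  0.  ] w 0.436
CHK t19.18 [0.5729 0.1539 0.1827] F [-0.21 -0.89  0.33] M [-0.04 -0.04  0.05] w 0.438
CHK t19.55 [0.576  0.1535 0.1827] F [-1.04 -0.24  0.23] M [-0.02 -0.08 -0.01] w 0.433
CHK t19.93 [0.5809 0.153  0.1827] F [ 0.2  -0.33 -0.3 ] M [-0.06 -0.11 -0.01] w 0.432
CHK t20.30 [0.5857 0.1526 0.1827] F [0.09 0.25 0.51] M [-0.04 -0.07 -0.  ] w 0.434
```

Both cheeks are on the bolt and running free. I'll advance gently to the washer.

```bash

python3 -m jog '[[[0.3,0,0.05,0,0],[0.3,0,0.05,0,0],[0.3,0,0,0,0]]]' >/dev/null; python3 okj.py 2.5 &&
python3 -m jog '[[[0.3,0,0.03,0,0],[0.3,0,0.03,0,0],[0.3,0,0,0,0]]]' >/dev/null; python3 okj.py 2.5 &&
python3 -m jog '[[[0.3,0,0.03,0,0],[0.3,0,0,0,0]]]' >/dev/null; python3 okj.py 2.5 &&
python3 -m jog '[[[0.3,0,0.03,0,0],[0.3,0,0,0,0]]]' >/dev/null; python3 okj.py 2.5 &&
python3 -m jog '[[[0.3,0,0.03,0,0],[0.3,0,0,0,0]]]' >/dev/null; python3 okj.py 2.5 &&
python3 -m jog '[[[0.3,0,0.03,0,0],[0.3,0,0,0,0]]]' >/dev/null; python3 okj.py 2.5
```

```text
CHK t20.68 [0.5896 0.1521 0.1826] F [-0.27 -0.86 -0.29] M [-0.06 -0.03 -0.03] w 0.435
CHK t21.05 [0.5919 0.1519 0.1827] F [-0.76  0.02 -0.45] M [-0.04 -0.11  0.01] w 0.434
CHK t21.30 [0.5931 0.1519 0.1827] F [-0.36 -0.38 -0.01] M [ 0.03 -0.09 -0.01] w 0.435
CHK t21.55 [0.594  0.1518 0.1827] F [-0.47  0.43 -0.04] M [ 0.02  0.09 -0.04] w 0.436
CHK t21.80 [0.5942 0.1519 0.1826] F [-4.68  0.01  2.2 ] M [-0.04  1.2  -0.07] w 0.435
CHK t21.80 [0.5942 0.1519 0.1826] F [-4.68  0.01  2.2 ] M [-0.04  1.2  -0.07] w 0.435
```

Washer contact came at x = 0.594, as predicted. Next I'll relax a little and lower the jib onto the bolt.

```bash

python3 -m jog '[[[0.3,0,-0.01,0.02,0],[0.3,0,0,0,0]]]' >/dev/null; python3 okj.py 4.5 &&
python3 -m jog '[[[0.3,0,0,0.015,0],[0.3,0,0,0,0]]]' >/dev/null; python3 okj.py 4.5 &&
python3 -m jog '[[[0.3,0,0,0.015,0],[0.3,0,0,0,0]]]' >/dev/null; python3 okj.py 4.5 &&
python3 -m jog '[[[0.3,0,0,0.015,0],[0.3,0,0,0,0]]]' >/dev/null; python3 okj.py 4.5 &&
python3 -m jog '[[[0.3,0,0,0.015,0],[0.3,0,0,0,0]]]' >/dev/null; python3 okj.py 4.5
```

```text
CHK t22.05 [0.5942 0.152  0.1817] F [-5.17 -0.04  1.63] M [0.02 1.19 0.04] w 0.435
CHK t22.05 [0.5942 0.152  0.1817] F [-5.17 -0.04  1.63] M [0.02 1.19 0.04] w 0.435
CHK t22.05 [0.5942 0.152  0.1817] F [-5.17 -0.04  1.63] M [0.02 1.19 0.04] w 0.435
CHK t22.05 [0.5942 0.152  0.1817] F [-5.17 -0.04  1.63] M [0.02 1.19 0.04] w 0.435
CHK t22.05 [0.5942 0.152  0.1817] F [-5.17 -0.04  1.63] M [0.02 1.19 0.04] w 0.435
```

```bash

python3 -m jog '[[[0.3,0,-0.01,0.015,0],[0.3,0,0,0,0]]]' >/dev/null; python3 okj.py 7 &&
python3 -m jog '[[[0.3,0,0,0.015,0],[0.3,0,0,0,0]]]' >/dev/null; python3 okj.py 7 &&
python3 -m jog '[[[0.3,0,0,0.015,0],[0.3,0,0,0,0]]]' >/dev/null; python3 okj.py 7
```

```text
CHK t22.30 [0.5942 0.152  0.1812] F [-5.27  0.53  1.81] M [ 0.1   1.22 -0.03] w 0.432
CHK t22.55 [0.5942 0.1521 0.1807] F [-4.5   1.05  1.88] M [0.16 1.16 0.01] w 0.436
CHK t22.80 [0.5942 0.1521 0.1802] F [-5.35  0.19  1.95] M [ 0.14  1.15 -0.03] w 0.432
```

```bash

python3 -m jog '[[[0.3,0,0,0.015,0],[0.3,0,0,0,0]]]' >/dev/null; python3 okj.py 7 &&
python3 -m jog '[[[0.3,0,0,0.015,0],[0.3,0,0,0,0]]]' >/dev/null; python3 okj.py 7
python3 -c "
from h import *
grab('scene','s4');S=load('s4');grab('wrist','w4')
cv2.imwrite('pics/c4.png',np.hstack([cv2.resize(load('w4')['im'][:,:,::-1],(380,285)),cv2.resize(S['im'][60:210,250:450,::-1],(400,300),interpolation=2)[:285]]))"
```

```text
CHK t23.05 [0.5942 0.1521 0.18  ] F [-6.19  0.07  4.32] M [ 0.01  1.36 -0.03] w 0.431
CHK t23.05 [0.5942 0.1521 0.18  ] F [-6.19  0.07  4.32] M [ 0.01  1.36 -0.03] w 0.431
```

View pics/c4.png

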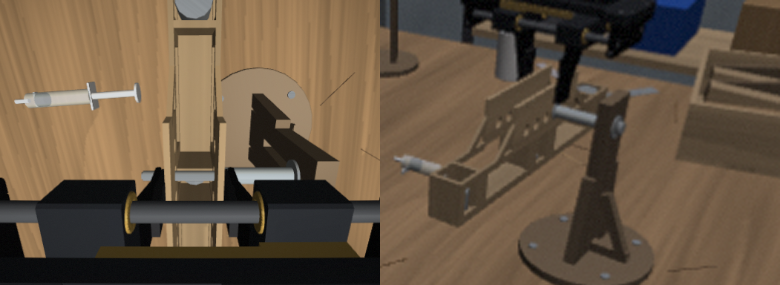

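The jib is on the bolt against the washer, and the bolt carries about 4 of the 5.3 N. I'll release in stages.

```bash

python3 -m jog '[[[0.47,0,0,0,0],[0.5,0,0,0,0],[0.5,0,0,0,0]]]' 5 >/dev/null; python3 ok.py 8
python3 -m jog '[[[0.65,0,0,0,0],[0.65,0,0,0,0],[0.65,0,0,0,0]]]' >/dev/null; python3 ok.py 8
python3 -c "
from h import *
grab('wrist','w5');D=load('w5');C=cloud(D);s=get_state()
yaw=np.radians(-5.8);ex=np.array([-np.sin(yaw),np.cos(yaw)]);ey=np.array([np.cos(yaw),np.sin(yaw)])
p0=np.array([.5942,.1521]);X=(C[...,:2]-p0)@ex;Y=(C[...,:2]-p0)@ey;Z=C[...,2]
t=(abs(Y)<.03)&(X>.03)&(X<.2)&(Z>.19)&(Z<.215);print('top y',np.percentile(Y[t],[1,99]),'x',X[t].max(),'z',np.median(Z[t]))
f=(abs(Y)<.008)&(X>.06)&(X<.11)&(Z>.09)&(Z<.13);print('floor slope deg',np.degrees(np.polyfit(X[f],Z[f],1)[0]),f.sum())"
```

```text
CHK t23.52 [0.5962 0.1515 0.1804] F [-0.54 -0.43  0.36] M [-0.02 -0.08 -0.  ] w 0.496
CHK t23.90 [0.5947 0.1517 0.1796] F [-0.28  0.2  -0.17] M [-0.02 -0.12 -0.07] w 0.64
top y [-0.01891057  0.01898369] x 0.050380320882662005 z 0.19771358775011577
floor slope deg 9.850975070013504 1547
```

```bash

python3 -m jog '[[[0.65,0,0,-0.3,0],[0.65,0,0,-0.7,0],[0.65,0,0,-0.9,0],[0.65,0,0,-0.9,0],[0.65,0,0,0,0],[0.65,0,0,0,0]]]'
python3 -c "
from h import *
grab('scene','s6');S=load('s6');grab('wrist','w6');grab('top','t6')
cv2.imwrite('pics/c6.png',np.hstack([cv2.resize(load('w6')['im'][:,:,::-1],(380,285)),cv2.resize(S['im'][60:210,250:450,::-1],(400,300),interpolation=2)[:285]]))"
```

```text
time: 24.7
position: [0.5944, 0.1517, 0.2915]
tool_rot: [2.329, 2.108, -0.0]
ft_force: [-0.5, 0.4, -0.4]
grip_width: 0.648
```

View pics/c6.png

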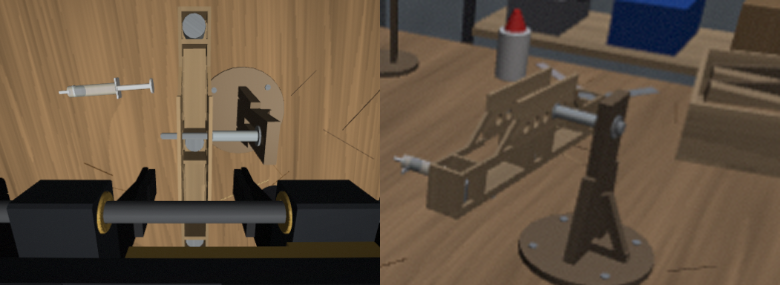

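The jib hangs on the bolt, with the gripper clear above it. I'll check its level, seating and steadiness.

```bash
cat > lev.py <<'E'
import sys
from h import *
yaw=np.radians(-5.8);ex=np.array([-np.sin(yaw),np.cos(yaw)]);ey=np.array([np.cos(yaw),np.sin(yaw)]);p0=np.array([.5942,.1521])
for tag in sys.argv[1:]:
    D=load(tag);C=cloud(D);X=(C[...,:2]-p0)@ex;Y=(C[...,:2]-p0)@ey;Z=C[...,2]
    t=(abs(Y)<.025)&(X>-.09)&(X<.046)&(Z>.185)&(Z<.225)
    k=np.polyfit(X[t],Z[t],1)
    for _ in range(3):
        r=abs(Z-np.polyval(k,X))<.004;t=t&r;k=np.polyfit(X[t],Z[t],1)
    print(tag,t.sum(),'tilt deg',np.degrees(np.arctan(k[0])).round(2),'top z at hole',k[1].round(4),'Y',np.percentile(Y[t],[1,99]).round(4),'Xrange',X[t].min().round(4),X[t].max().round(4))
    w=(Y>.02)&(Y<.045)&(abs(X)<.012)&(Z>.14)&(Z<.19);print('sleeve/washer first Y',Y[w].min().round(4) if w.any() else None)
    for n,c in(('A',.1265),('C',-.1705)):
        q=(abs(Y)<.008)&(abs(X-c)<.008)&(Z>.09)&(Z<.2);print(n,'slug z',np.median(Z[q]).round(4) if q.any() else None)
E
python3 lev.py w6 t6
python3 -m jog '[[[0.65,0,0,0,0],[0.65,0,0,0,0],[0.65,0,0,0,0],[0.65,0,0,0,0]]]' >/dev/null
python3 -c "
from h import *
grab('top','t7');grab('wrist','w7');print(get_state()['time'])"; python3 lev.py w7 t7
```

```text
w6 1410 tilt deg -3.62 top z at hole 0.2019 Y [-0.0189  0.0192] Xrange -0.0685 0.0459
sleeve/washer first Y 0.0214
A slug z 0.1442
C slug z 0.1464
t6 246 tilt deg -2.09 top z at hole 0.1998 Y [-0.0197  0.0188] Xrange -0.0899 0.0458
sleeve/washer first Y 0.0257
A slug z None
C slug z 0.1456
25.45
w7 1405 tilt deg -3.58 top z at hole 0.2019 Y [-0.0188  0.019 ] Xrange -0.0688 0.0457
sleeve/washer first Y 0.021
A slug z 0.1442
C slug z 0.1468
t7 227 tilt deg -2.65 top z at hole 0.1997 Y [-0.0196  0.0189] Xrange -0.09 0.0447
sleeve/washer first Y 0.0254
A slug z None
C slug z 0.146
```

The jib hangs steadily at hole 4 and against the washer, but friction holds it about 3.6° low at the tall end. It was already tilted about 2° in the grip, and a wrong hole would give about 30°. I'll level it with a feather touch, lowering the fingers onto the cheek tops on the light side to the level height of 0.201.

```bash

python3 -m jog '[[[0.15,-0.65,0,0,0],[0.15,-0.65,0,0,0],[0.15,-0.65,0,0,0],[0.15,0,0,0,0],[0.15,0,0,0,0]]]' >/dev/null
python3 -m jog '[[[0.15,0,0,0.6,0],[0.15,0,0,0.6,0],[0.15,0,0,0.5,0],[0.15,0,0,0,0],[0.15,0,0,0,0]]]' >/dev/null; python3 ok.py 3
python3 -c "
from h import *
plan([.5863,.0745,.21],-5.8,1)"
```

```text
CHK t26.70 [0.5873 0.0748 0.2243] F [ 0.57 -0.42  0.32] M [-0.03 -0.16 -0.03] w 0.152
t 26.7 cur [0.5873 0.0748 0.2243] yaw -5.69 tilt [ 1.1e-03  4.0e-04 -1.0e+00] F [ 0.57 -0.42  0.32] w 0.152
[[[0,-0.01,-0.02,0.36,0.022]]]
```

```bash

python3 -m jog '[[[0.15,0,-0.02,0.2,0],[0.15,0,0,0.16,0],[0.15,0,0,0,0]]]' >/dev/null; python3 ok.py 2.5 &&
python3 -m jog '[[[0.15,0,0,0.03,0],[0.15,0,0,0.03,0],[0.15,0,0,0.03,0],[0.15,0,0,0,0]]]' >/dev/null; python3 ok.py 2.5 &&
python3 -m jog '[[[0.15,0,0,0.03,0],[0.15,0,0,0.03,0],[0.15,0,0,0,0]]]' >/dev/null; python3 ok.py 2.5 &&
python3 -m jog '[[[0.15,0,0,0.02,0],[0.15,0,0,0.02,0],[0.15,0,0,0,0]]]' >/dev/null; python3 ok.py 2.5
python3 -c "
from h import *
grab('wrist','w8');grab('top','t8')"; python3 lev.py w8 t8
```

```text
CHK t27.07 [0.5856 0.074  0.2085] F [-0.03  0.05  0.66] M [-0.06 -0.06 -0.  ] w 0.15
CHK t27.57 [0.586  0.0742 0.2055] F [-0.03  0.02 -0.18] M [-0.06 -0.08  0.05] w 0.148
CHK t27.95 [0.5859 0.0742 0.203 ] F [ 0.31 -0.04 -1.2 ] M [-0.03 -0.11 -0.02] w 0.147
CHK t28.32 [0.586  0.0741 0.2014] F [-0.94 -0.33  0.37] M [ 0.01 -0.09  0.04] w 0.149
w8 3965 tilt deg -1.42 top z at hole 0.2017 Y [-0.0187  0.0191] Xrange -0.0792 0.0405
sleeve/washer first Y 0.0225
A slug z None
C slug z 0.1382
t8 2 tilt deg 76.17 top z at hole 0.5545 Y [0.0059 0.0147] Xrange -0.089 -0.0825
sleeve/washer first Y None
A slug z None
C slug z 0.1374
```

```bash

python3 -m jog '[[[0.15,0,0,0.025,0],[0.15,0,0,0.025,0],[0.15,0,0,0,0],[0.15,0,0,0,0]]]' >/dev/null; python3 ok.py 2.5
python3 -m jog '[[[0.15,0,0,-0.05,0],[0.15,0,0,-0.1,0],[0.15,0,0,-0.7,0],[0.15,0,0,-0.7,0],[0.15,0,0,-0.6,0],[0.15,0,0,0,0]]]' >/dev/null
python3 -c "
from h import *
grab('wrist','w9')"; python3 lev.py w9
python3 -m jog '[[[0.15,0.65,0,0,0],[0.15,0.65,0,0,0],[0.15,0.65,0,0,0],[0.15,0,0,0,0],[0.15,0,0,0,0],[0.15,0,0,0,0]]]' >/dev/null
python3 -c "
from h import *
grab('wrist','w10');print(get_state()['time'])"; python3 lev.py w10
```

```text
CHK t28.93 [0.586  0.0741 0.1995] F [ 0.1  -0.28  0.18] M [-0.17 -0.15  0.04] w 0.147
w9 2145 tilt deg -3.86 top z at hole 0.2018 Y [-0.0188  0.019 ] Xrange -0.09 0.046
sleeve/washer first Y 0.0216
A slug z None
C slug z 0.1474
30.525
w10 1016 tilt deg -2.97 top z at hole 0.2017 Y [-0.0188  0.019 ] Xrange -0.0293 0.0456
sleeve/washer first Y 0.021
A slug z 0.1455
C slug z 0.1445
```

It swung back toward −3°. The oversized hole rolled on the bolt and is sitting off-centre, toward the friction limit on that side. Tilting the low end a little further should slip the hole and let it roll back nearer level. I'll measure the equilibrium first, then do that gently.

```bash

python3 -m jog '[[[0.15,0.5,0,0,0],[0.15,0.45,0,0,0],[0.15,0,0,0.5,0],[0.15,0,0,0,0],[0.15,0,0,0,0]]]' >/dev/null
python3 -c "
from h import *
grab('wrist','w11');plan([.5942+.038*.101,.1521+.038*.995,.208],-5.8,2)"; python3 lev.py w11
```

```text
t 31.2 cur [0.5978 0.1887 0.2654] yaw -5.79 tilt [-1.e-04 -5.e-04 -1.e+00] F [-0.02 -0.62 -0.07] w 0.149
[[[0,0.02,0.0,0.72,0.001],[0,0.02,0.0,0.72,0.001]]]
w11 548 tilt deg -3.04 top z at hole 0.2016 Y [-0.0185  0.0191] Xrange -0.0739 0.046
sleeve/washer first Y 0.0248
A slug z 0.1451
C slug z None
```

```bash

python3 -m jog '[[[0.15,0.02,0,0.72,0],[0.15,0.02,0,0.72,0],[0.15,0,0,0,0]]]' >/dev/null; python3 ok.py 2.5 &&
python3 -m jog '[[[0.15,0,0,0.05,0],[0.15,0,0,0.05,0],[0.15,0,0,0.05,0],[0.15,0,0,0,0]]]' >/dev/null; python3 ok.py 2.5 &&
python3 -m jog '[[[0.15,0,0,0.03,0],[0.15,0,0,0.03,0],[0.15,0,0,0,0]]]' >/dev/null; python3 ok.py 2.5 &&
python3 -m jog '[[[0.15,0,0,0.02,0],[0.15,0,0,0.02,0],[0.15,0,0,0,0]]]' >/dev/null; python3 ok.py 2.5
python3 -c "
from h import *
plan([.5980,.1899,.198],-5.8,1)"
```

```text
CHK t31.57 [0.5968 0.19   0.2062] F [ 0.98 -0.41  0.08] M [ 0.03 -0.04  0.05] w 0.149
CHK t32.08 [0.5978 0.1912 0.2021] F [0.45 0.09 0.2 ] M [ 0.02 -0.08  0.01] w 0.155
CHK t32.45 [0.5977 0.1912 0.1993] F [-0.51  0.03 -0.01] M [ 0.   -0.15  0.04] w 0.148
CHK t32.83 [0.5978 0.1913 0.1979] F [-0.08 -0.69  0.22] M [-0.02 -0.19 -0.03] w 0.15
t 32.825 cur [0.5978 0.1913 0.1979] yaw -5.72 tilt [ 1.e-04  0.e+00 -1.e+00] F [-0.08 -0.69  0.22] w 0.15
[[[0,-0.03,0.01,-0.0,0.016]]]
```

```bash

python3 -m jog '[[[0.15,0,0,-0.03,0],[0.15,0,0,-0.03,0],[0.15,0,0,-0.03,0],[0.15,0,0,-0.03,0],[0.15,0,0,-0.3,0],[0.15,0,0,-0.9,0],[0.15,0,0,-0.6,0],[0.15,0,0,0,0]]]' >/dev/null
python3 -c "
from h import *
grab('wrist','w12')"
python3 -m jog '[[[0.15,0,0,0,0],[0.15,0,0,0,0]]]' >/dev/null
python3 -c "
from h import *
grab('wrist','w13');print(get_state()['time'],get_state()['position'])"
python3 lev.py w12 w13
```

```text
34.175 [0.59739002 0.19094829 0.27371746]
w12 512 tilt deg -2.2 top z at hole 0.2017 Y [-0.0187  0.0191] Xrange -0.0816 0.0459
sleeve/washer first Y 0.0225
A slug z 0.1469
C slug z None
w13 527 tilt deg -2.34 top z at hole 0.2018 Y [-0.0188  0.019 ] Xrange -0.0787 0.0458
sleeve/washer first Y 0.0226
A slug z 0.1469
C slug z None
```

That worked: the tilt is now −2.3°. I'll do it once more, slightly deeper.

```bash

python3 -m jog '[[[0.15,0,0,0.8,0],[0.15,0,0,0.8,0],[0.15,0,0,0.16,0],[0.15,0,0,0,0]]]' >/dev/null; python3 ok.py 2.5 &&
python3 -m jog '[[[0.15,0,0,0.04,0],[0.15,0,0,0.03,0],[0.15,0,0,0.03,0],[0.15,0,0,0,0]]]' >/dev/null; python3 ok.py 2.5
python3 -m jog '[[[0.15,0,0,-0.03,0],[0.15,0,0,-0.03,0],[0.15,0,0,-0.03,0],[0.15,0,0,-0.03,0],[0.15,0,0,-0.04,0],[0.15,0,0,-0.9,0],[0.15,0,0,-0.9,0],[0.15,0,0,0,0],[0.15,0,0,0,0]]]' >/dev/null
python3 -c "
from h import *
grab('wrist','w14');print(get_state()['time'],get_state()['position'])"
python3 lev.py w14
```

```text
CHK t34.67 [0.5978 0.1912 0.2045] F [0.01 0.08 0.09] M [ 0.   -0.05 -0.01] w 0.151
CHK t35.17 [0.5978 0.1912 0.2004] F [-0.02  0.29  0.2 ] M [-0.07 -0.08 -0.02] w 0.152
36.35 [0.59729272 0.19086909 0.2775233 ]
w14 530 tilt deg -2.29 top z at hole 0.2018 Y [-0.0189  0.0191] Xrange -0.0824 0.0457
sleeve/washer first Y 0.0221
A slug z 0.1469
C slug z None
```

That only reached z = 0.2004, barely touching. I'll go to 0.196.

```bash

python3 -m jog '[[[0.15,0,0,0.9,0],[0.15,0,0,0.9,0],[0.15,0,0,0.05,0],[0.15,0,0,0.05,0],[0.15,0,0,0,0]]]' >/dev/null; python3 ok.py 2.5 &&
python3 -m jog '[[[0.15,0,0,0.03,0],[0.15,0,0,0.03,0],[0.15,0,0,0.02,0],[0.15,0,0,0,0]]]' >/dev/null; python3 ok.py 2.5 &&
python3 -m jog '[[[0.15,0,0,0.02,0],[0.15,0,0,0.02,0],[0.15,0,0,0,0]]]' >/dev/null; python3 ok.py 2.5
python3 -m jog '[[[0.15,0,0,-0.03,0],[0.15,0,0,-0.03,0],[0.15,0,0,-0.03,0],[0.15,0,0,-0.03,0],[0.15,0,0,-0.04,0],[0.15,0,0,-0.9,0],[0.15,0,0,-0.9,0],[0.15,0,0,0,0],[0.15,0,0,0,0]]]' >/dev/null
python3 -c "
from h import *
grab('wrist','w15');print(get_state()['time'],get_state()['position'])"
python3 lev.py w15
```

```text
CHK t36.98 [0.5983 0.1916 0.204 ] F [-0.22 -0.18  0.85] M [ 0.01 -0.09  0.01] w 0.151
CHK t37.48 [0.5977 0.1912 0.1995] F [-0.52  0.12  0.63] M [-0.02 -0.04 -0.01] w 0.151
CHK t37.85 [0.5978 0.1914 0.1979] F [ 0.78 -1.07 -0.11] M [ 0.02 -0.16  0.06] w 0.151
39.025 [0.59730197 0.19082786 0.27512471]
w15 522 tilt deg -1.53 top z at hole 0.2016 Y [-0.0191  0.019 ] Xrange -0.0816 0.046
sleeve/washer first Y 0.022
A slug z 0.1485
C slug z None
```

Now −1.5°. One last pass.

```bash

python3 -m jog '[[[0.15,0,0,0.9,0],[0.15,0,0,0.85,0],[0.15,0,0,0.05,0],[0.15,0,0,0.05,0],[0.15,0,0,0,0]]]' >/dev/null; python3 ok.py 2.5 &&
python3 -m jog '[[[0.15,0,0,0.03,0],[0.15,0,0,0.03,0],[0.15,0,0,0.02,0],[0.15,0,0,0,0]]]' >/dev/null; python3 ok.py 2.5 &&
python3 -m jog '[[[0.15,0,0,0.02,0],[0.15,0,0,0.02,0],[0.15,0,0,0,0]]]' >/dev/null; python3 ok.py 2.5
python3 -m jog '[[[0.15,0,0,-0.03,0],[0.15,0,0,-0.03,0],[0.15,0,0,-0.03,0],[0.15,0,0,-0.03,0],[0.15,0,0,-0.06,0],[0.15,0,0,-0.9,0],[0.15,0,0,-0.9,0],[0.15,0,0,0,0],[0.15,0,0,0,0]]]' >/dev/null
python3 -m jog '[[[0.15,-0.4,0,-0.2,0],[0.15,-0.4,0,-0.2,0],[0.15,-0.4,0,-0.2,0],[0.15,0,0,0,0],[0.15,0,0,0,0]]]' >/dev/null
python3 -c "
from h import *
grab('wrist','w16');grab('scene','s16');print(get_state()['time'],get_state()['position'])
S=load('s16');cv2.imwrite('pics/c16.png',np.hstack([cv2.resize(load('w16')['im'][:,:,::-1],(380,285)),cv2.resize(S['im'][60:210,250:450,::-1],(400,300),interpolation=2)[:285]]))"
python3 lev.py w16
```

```text
CHK t39.65 [0.5982 0.1915 0.2034] F [-0.47 -0.18  0.34] M [-0.09 -0.06 -0.  ] w 0.149
CHK t40.15 [0.5977 0.1912 0.1991] F [-0.02  1.06  0.12] M [ 0.01 -0.08 -0.01] w 0.15
CHK t40.52 [0.5976 0.1911 0.1974] F [-0.48 -0.59  0.69] M [-0.05 -0.02  0.  ] w 0.151
42.375 [0.59264387 0.14420698 0.300482  ]
w16 1063 tilt deg -1.17 top z at hole 0.2017 Y [-0.0196  0.0189] Xrange -0.043 0.0458
sleeve/washer first Y 0.0206
A slug z 0.1494
C slug z 0.139
```

View pics/c16.png

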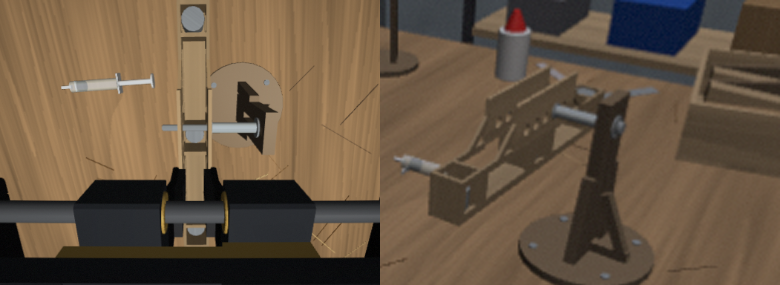

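```bash
python3 - <<'E'
from h import *
yaw=np.radians(-5.8);ex=np.array([-np.sin(yaw),np.cos(yaw)]);ey=np.array([np.cos(yaw),np.sin(yaw)]);p0=np.array([.5942,.1521])
for tag in('w5','w6','w15','w16'):
    D=load(tag);C=cloud(D);X=(C[...,:2]-p0)@ex;Y=(C[...,:2]-p0)@ey;Z=C[...,2]
    t=(Y>.0)&(Y<.025)&(X>-.03)&(X<.046)&(Z>.195)&(Z<.207)
    e=[Y[t&(abs(X-x)<.008)] for x in(0,.02,.038)]
    w=(Y>.015)&(Y<.03)&(abs(X)<.012)&(Z>.174)&(Z<.1825)
    print(tag,[np.percentile(a,98).round(4) if len(a)>5 else None for a in e],'washer',w.sum(),np.percentile(Y[w],[2,50,98]).round(4) if w.any() else 0, Z[w].max() if w.any() else 0)
E
```

```text
w5 [np.float64(0.019), np.float64(0.0189), np.float64(0.019)] washer 271 [0.0152 0.0255 0.0294] 0.18241228921396946
w6 [np.float64(0.019), np.float64(0.0187), np.float64(0.0184)] washer 121 [0.0151 0.025  0.0295] 0.18185269431214934
w15 [None, np.float64(0.0187), np.float64(0.0184)] washer 45 [0.026  0.028  0.0297] 0.17773618888196396
w16 [np.float64(0.0183), np.float64(0.0179), np.float64(0.0175)] washer 116 [0.0206 0.025  0.0299] 0.17916222171494645
```

```bash
python3 - <<'E'
from h import *
yaw=np.radians(-5.8);ex=np.array([-np.sin(yaw),np.cos(yaw)]);ey=np.array([np.cos(yaw),np.sin(yaw)]);p0=np.array([.5942,.1521])
def f(tag):
    D=load(tag);C=cloud(D);X=(C[...,:2]-p0)@ex;Y=(C[...,:2]-p0)@ey;Z=C[...,2]
    t=(abs(Y)<.025)&(X>.005)&(X<.046)&(Z>.195)&(Z<.207)
    b=(Y<-.021)&(Y>-.06)&(abs(X)<.012)&(Z>.16)&(Z<.18)
    u=(abs(X)<.03)&(Z>.195)&(Z<.206)&(Y>.05)&(Y<.12)
    print(tag,'jib mid',np.round((np.percentile(Y[t],1)+np.percentile(Y[t],99))/2,4),'tip',np.percentile(Y[b],1).round(4),'upright face',np.percentile(Y[u],1).round(4) if u.any() else None)
for t in('w6','w7','w15','w16'):f(t)
grab('wrist','w17');f('w17');print(get_state()['time'])
E
python3 lev.py w17
```

```text
w6 jib mid -0.0001 tip -0.0407 upright face 0.077
w7 jib mid -0.0 tip -0.0402 upright face 0.077
w15 jib mid -0.0003 tip -0.0407 upright face 0.077
w16 jib mid -0.0009 tip -0.0402 upright face 0.077
w17 jib mid -0.0005 tip -0.0405 upright face 0.077
42.425
w17 1090 tilt deg -1.14 top z at hole 0.2016 Y [-0.0196  0.0187] Xrange -0.0418 0.0457
sleeve/washer first Y 0.0213
A slug z 0.1494
C slug z 0.1392
```

```bash
python3 -c "
from h import *
print(job.close_job())"
```

```text
the job is handed in; nothing more can be done
None
```

The jib is hanging on its own on the mast's pivot bolt by hole 4, against the washer to within about 1 mm and level to about 1.2°. I handed the job in at 42.4 s of the 56 s allowed, with the gripper clear above it.

- **Hole choice:** the tall slug is at one end, the short one in the middle and the medium one at the other end. That puts the balance point 22 mm toward the tall slug, which is hole 4. When I lifted the jib there, the wrist read 5.4 N with almost no moment.
- **Bolt height:** a light touch with shut fingers, about 5 N, put the bolt axis at about 0.169 m. I slid the jib on in small force-checked steps, stayed under about 8 N throughout, and felt the washer where I expected it.
- **Level:** friction first left it hanging about 3.6° low at the tall-slug end. A first light touch on the other end did not hold. Four more on the cheek tops, one of which barely touched, brought it to about −1.2°. The cheek tops and the slug heights agree on that figure.
- **Home:** right after release the jib's middle was at the fully-home position to within 0.1 mm. The last two pictures put it 0.5 to 0.9 mm short, partly camera noise. A gap of that size at the washer is possible, and I did not nudge it again.

I did not touch the slugs or anything else on the bench.

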